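Pull the locating plug from the angle jig and gauge its shank

ROBOT

A 6-joint arm with a two-finger parallel gripper is mounted at the origin on a cart in front of the work surface, level with it; the furniture and walls round the work are solid. World frame = base frame: x ahead of the robot, y to its left, z up, the work surface at z = 0. Lengths are in m, angles in degrees, forces in N, time in s.
With the tool pointing down it reaches from about 0.4 to 0.925 m from the base axis. Payload 3.4 kg.
Tool frame: the origin (TCP) lies midway between the tips of the shut fingers; the grasp point (between the pads) lies 19 mm behind it; z points along the fingers, y is the direction in which the jaws open and shut (so a half turn about z gives the same grasp; the last joint's range is limited). The gripper opens to 85 mm and grips with 20 to 120 N. Pads are 22 mm wide; open, the fingers measure 114 mm over their backs; the gripper's body (76 mm by 85 mm) begins 54 mm behind the grasp point. The pads swing forward as they close: fully open they stand 13 mm farther back than shut.
Start: joints at [61.392, 17.578, 86.31, -0, 76.112, -4.211], TCP at [0.238, 0.524, 0.231] pointing down, gripper open.
Joint ranges: [-179.03, 179.03], [-60, 130.46], [8.19, 133.38], [-81.62, 261.62], [5.75, 156.47], [-153.77, 153.77]. Speed limits (degrees/s): [147.25, 147.25, 180, 180, 180, 180].

INTERFACE

Orientations are given as a 3x3 rotation matrix whose columns are the frame's x, y, z axes.
In Python, from workcell import arm gives the robot as it stands. The module is installed in compiled form; this text tells all that it offers.
- The arm moves only by the tool arm_command, never from a script. Its argument "plan" is text: rows parted by semicolons, each of 5 numbers parted by spaces: the shift along the tool's x, y, z in cm, then the turn about the tool's z in degrees, then the closure, from -1 (fully open) to 1 (shut). A call has 1 to 8 rows; each row shifts and turns the commanded pose from where the row before left it, along the tool's axes as they then stand; what a row does not reach is not made up. A row lasts 1/12 s, in which the tool goes at most 41.7 mm and 7.16 degrees, less where a joint would pass 70% of its speed; a pose out of reach is approached as far as the arm can. A call with a gripper value outside its range is refused whole. The fingers move at their own pace and stop on an object; the grip force is fixed at half the most. Time passes only in rows, so rows that do not move let the fingers close. It gives the time, the measured TCP pose, the force and the opening at its end, in the units of the state.
- arm.get_obs(): the state, without advancing time (a new reading comes with each control period).
- arm.capture(name): name is "scene" or "top" or "wrist"; returns a dict with "color" (480x640x3 uint8, blue, green, red), "mtx" (3x3 intrinsics, pixels), "k1" (the pictures are not rectified: a ray, as slopes to the right and down, at radius r is drawn at 1 + k1 r^2 times it, then the intrinsics apply), "eye" and "attitude" of the camera in the world; the wrist camera has in their place "tool_from_camera" (4x4, takes a point from camera to tool coordinates, whose origin is the TCP and whose axes are the flange's). Camera axes: x right, y up, looking along -z (the intrinsics and any distortion apply to the point x, -y, -z); pixel columns grow to the right and rows downward; lengths in m; the calibration is good to about 2 mm. A picture is of the moment at which its call begins: read the wrist's pose just before it. There is no depth.
- arm.job_done(): hands the job in, once; it reports no verdict.
The state is a dict: "clock": time; "qpos": joint angles; "joint_velocities": joint speeds; "joint_efforts": joint torques, N m; "tool_pos": TCP position; "tcp_rot": TCP orientation; "force": force on the tool from outside, world axes, zero at the start; "moment": the same for the moment, N m; "width": finger opening in m.
Only numpy, scipy, OpenCV 4.12 (cv2) and the standard library are available. Lean on these libraries where they do the work, as an engineer would, in place of code of your own. Each camera call takes 0.05 s, during which the arm holds its last target. There are 200 camera calls.

TASK

Pull the spring-held locating plug out of the leaning socket of the angle jig, hang it upright in the open bench gauge with its paddle head resting along the tops of both jaws and its shank between them, and let go. Then push the sliding jaw until it clamps the shank and visibly pushes back the sprung anvil pad, to about the middle of its short travel and not to its stop, and leave it like that. Do not drop the plug on the bench, and leave the other things where they lie.

Things in the scene. Friction and masses are not known exactly. Their poses are not given: they have to be found in the camera images.
- jig: fixed angle jig on the bench: dark steel base plate 130 x 66 x 10 mm carrying an aluminium socket block that leans 27 degrees. Origin: middle of the base plate's underside; z up; the socket leans toward the jig's -x side.
- socket: leaning aluminium block of the jig, 64 x 50 x 40 mm, opening 17 x 13 mm, 35 mm deep. Origin: centre of the opening in the block's face, 58 mm above the bench; z points out of it along the pull direction (27 degrees from vertical), x up the slope of the face, y level. A spring ball in its -y side holds the plug and lets go at some 5 to 20 N, within about 5 mm of travel.
- plug: loose locating plug, 90 g: black flat paddle head 56 (x) x 14 (y) x 30 mm high (z 0 to 30) on a steel shank 16 (x) x 12 (y) x 30 mm (z 0 to -30) with a groove across its y sides. Origin: centre of the head's underside (shoulder); z from shank to head. At first it is fully seated in the socket, shoulder on the block's face, axes along the socket's.
- gauge: fixed steel bench gauge, base plate 172 x 58 x 10 mm (x from -92 to 80 mm). At its +x end a sprung anvil pad (6 x 36 mm) looks to -x, its face at x = 30 mm at rest, with a fixed block behind it (x 44 to 66 mm); all jaw tops are 42 mm above the bench. Origin: on the bench under the gauge's axis; z up, x along the jaw's travel toward the anvil.
- slidejaw (a joint): travel of the sliding jaw toward the anvil, m: 0 = fully open (gap 36 mm); gap = 36 mm - joint value + pad's joint value; touches a 16 mm shank that lies on the resting pad at 0.020. Starts nearly open. Stays where it is left (about 4.5 N of friction). Jaw block 44 mm long in x, 40 mm wide, top 42 mm above the bench.
- jaw_tab (a point): middle of the rear face (away from the anvil) of the upright thumb tab at the rear end of the sliding jaw, 56 mm above the bench; the tab is 12 mm (x) x 24 mm (y) and stands from 42 to 68 mm above the bench. The jaw's measuring face is 44 mm ahead of this point. Moves with the jaw.
- anvil_edge (a point): top edge of the anvil pad's measuring face, middle, 42 mm above the bench. Moves with the pad.
- offcut3: bystander: thin wooden strip 30 x 100 x 12 mm, lying between jig and gauge; origin under its centre.
- offcut1: bystander: thick wooden offcut 45 x 70 x 38 mm, lying at the right front; origin under its centre.
- tape_1: bystander: roll of masking tape 92 mm across, 25 mm high, lying flat at the right.
- sanding_block: bystander: wooden sanding block 64 x 112 x 28 mm lying at the left.
- pad (a joint): how far the sprung anvil pad is pushed back (+x of the gauge), m: 0 = at rest, 0.006 = at its stop. Spring 0.5 N at rest rising to 3.5 N at the stop, weaker than the jaw's friction.
There are look-alikes about, which are no part of the job. Several things have the shape of the plug; the one meant has the colours described above.

How it is judged (in metres and radians):
On the way, in this order (a step that is already met when the one before it is completed fails the run):
1. the plug is pulled clear of the socket (z of plug in the frame of socket above 0.034 m), for 0.1 s.
2. the plug hangs upright between the open jaws, let go (distance between plug and anvil_edge below 0.034 m and x of plug in the frame of gauge below 0.0235 m and y of plug in the frame of gauge between -0.014 and 0.014 m and z of plug in the frame of gauge between 0.039 and 0.045 m and angle between plug's own z axis and vertical below 0.12 rad and contact force between the fingers and plug below 0.1 N), for 0.2 s.
At the end, for the whole second after the job is handed in: The plug hangs at rest in the gauge: upright within 7 degrees, shoulder within 3 mm of the jaw tops, lined up within 8 degrees, shank within 14 mm of the middle sideways; the sliding jaw is shut on it and holds the anvil pad pushed back 1 to 5.2 mm (value of joint pad between 0.001 and 0.0052 m and value of joint slidejaw between 0.0195 and 0.0265 m and x of plug in the frame of gauge between 0.021 and 0.029 m and y of plug in the frame of gauge between -0.014 and 0.014 m and z of plug in the frame of gauge between 0.039 and 0.045 m and angle between plug's own z axis and vertical below 0.12 rad and angle between the x axis of plug and the x axis of gauge, either way round below 0.15 rad and linear speed of plug below 0.02 m/s); the robot touches nothing.
It fails at once if the plug is dropped onto the bench (height (world z) of plug below 0.025 m).
It fails at once if the jaw is forced onto the shank with more than 40 N (contact force between slidejaw and plug above 40 N).
It fails at once if a bystander is moved more than 40 mm (distance of any of offcut3, offcut1, tape_1, sanding_block from where it was at the start of the episode above 0.04 m).
It also fails if it takes over 54 s, if anything falls off the work surface, if the arm or the gripper's body presses on something with over 40 N, if the wrist force passes 120 N, or if a joint passes its speed limit or range.

## Working session

There is one attempt and no reset: what is moved stays moved. The work goes in short steps, Python scripts to look and compute and a tool call to move; the robot and the scene stay as the last step left them, time stands still between calls to the robot, and variables do not carry over. Pictures are saved under pics/ and viewed, about 8 in all and at most 12, crops included, and the job is handed in when it is done.

Besides the shell and the picture viewer there is one more tool, called after "Call:" as name(argument=value, ...) on one line, values as JSON. arm_command: Moves the arm, as the interface text tells. Its arguments: {"type":"object","properties":{"plan":{"type":"string"}},"required":["plan"]}

```bash
mkdir -p pics; ls; cat > h.py <<'E'
import numpy as np, cv2
from workcell import arm
def cap(n,f):
    o=arm.get_obs(); c=arm.capture(n); cv2.imwrite('pics/'+f,c['color'])
    if 'eye' in c: R,e=np.array(c['attitude']),np.array(c['eye'])
    else:
        T=np.array(c['tool_from_camera']); Rt=np.array(o['tcp_rot']); R=Rt@T[:3,:3]; e=np.array(o['tool_pos'])+Rt@T[:3,3]
    np.savez('pics/'+f[:-4]+'.npz',R=R,e=e,K=np.array(c['mtx']),k1=c['k1'])
    return c
def ld(f): return np.load('pics/'+f+'.npz')
def ray(f,u,v):
    d=ld(f);K=d['K'];p=np.array([(u-K[0,2])/K[0,0],(v-K[1,2])/K[1,1]])
    q=p.copy()
    for _ in range(20): q=p/(1+d['k1']*(q@q))
    w=d['R']@np.array([q[0],-q[1],-1.]); return d['e'],w
def pix(f,u,v,z):
    e,w=ray(f,u,v); return e+w*(z-e[2])/w[2]
def proj(f,P):
    d=ld(f);c=d['R'].T@(np.array(P)-d['e']);q=np.array([c[0],-c[1]])/-c[2];q=q*(1+d['k1']*(q@q))
    return (d['K']@[q[0],q[1],1])[:2]
def tri(obs):
    A=np.zeros((3,3));b=np.zeros(3)
    for f,u,v in obs:
        e,w=ray(f,u,v);w=w/np.linalg.norm(w);M=np.eye(3)-np.outer(w,w);A+=M;b+=M@e
    return np.linalg.solve(A,b)
E
python3 - <<'E'
from h import *
for n in ('scene','top'):
    c=cap(n,n+'.png'); print(n,c['eye'],c['k1'],c['mtx'])
print(arm.get_obs())
E
```

```text
pics
scene [-0.10615681  0.45142678  0.44549332] -0.004573633943190526 [[440.43494798   0.         319.62512145]
 [  0.         440.43494798 243.6617378 ]
 [  0.           0.           1.        ]]
top [0.3849713  0.06910729 1.26929131] -0.14288136397425985 [[518.85128465   0.         323.42883803]
 [  0.         518.85128465 233.22432122]
 [  0.           0.           1.        ]]
{'clock': 0.1, 'qpos': array([ 6.13962148e+01,  1.76191040e+01,  8.63748057e+01,  1.54119210e-03,
        7.61116765e+01, -4.21018639e+00]), 'joint_velocities': array([ 0.12558464, -0.12301945, -0.13236221,  0.10670662, -0.08871692,
       -0.00717204]), 'joint_efforts': array([ 3.13384871e-04, -4.58528209e+01, -2.52608460e+01,  2.93389019e-05,
        5.66195900e-03, -1.78865554e-05]), 'tool_pos': array([0.23718558, 0.52312725, 0.23047239]), 'tcp_rot': array([[-9.10727058e-01,  4.13007756e-01, -9.05178570e-04],
       [ 4.13008716e-01,  9.10725657e-01, -1.60541091e-03],
       [ 1.61322193e-04, -1.83593779e-03, -9.99998302e-01]]), 'force': array([-0.23505002,  0.19818946, -0.15429854]), 'moment': array([-0.02061265, -0.02479713, -0.0590521 ]), 'width': 0.08528726742362729}
```

View pics/scene.png

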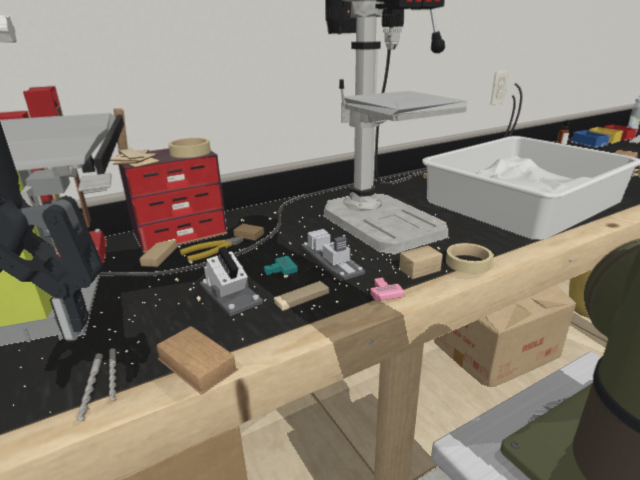

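View pics/top.png

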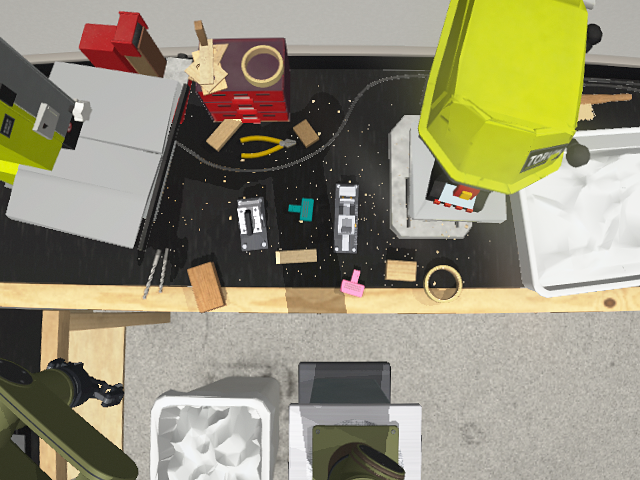

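Plug-shaped candidates are black in the jig (top 251,217; scene 231,266), teal lying on the bench (top 302,209) and pink (top 353,284). The description says black head, seated in the jig. Next is a close crop to check this.

```bash
python3 - <<'E'
from h import *
t=cv2.imread('pics/top.png');s=cv2.imread('pics/scene.png')
def cr(im,x,y,w,h,W,H): return cv2.resize(im[y:y+h,x:x+w],(W,H),interpolation=cv2.INTER_CUBIC)
a=cr(t,225,180,50,75,400,600)[:300*2]
a=np.hstack([cr(t,230,190,45,65,208*2-1,600)[:, :400],cr(t,325,175,45,67,400,600)])
cv2.imwrite('pics/crop1.png',a)
b=np.hstack([cr(s,195,240,75,75,400,400),cr(s,300,220,75,75,400,400)])
cv2.imwrite('pics/crop2.png',b)
for n,u,v,z in [('jig',253,222,.05),('gauge',346,216,.0),('off3',296,256,.012)]: print(n,pix('top',u,v,z))
E
```

```text
jig [0.58502192 0.24704506 0.05      ]
gauge [0.60960151 0.02317179 0.        ]
off3 [0.50793042 0.14523531 0.012     ]
```

View pics/crop1.png

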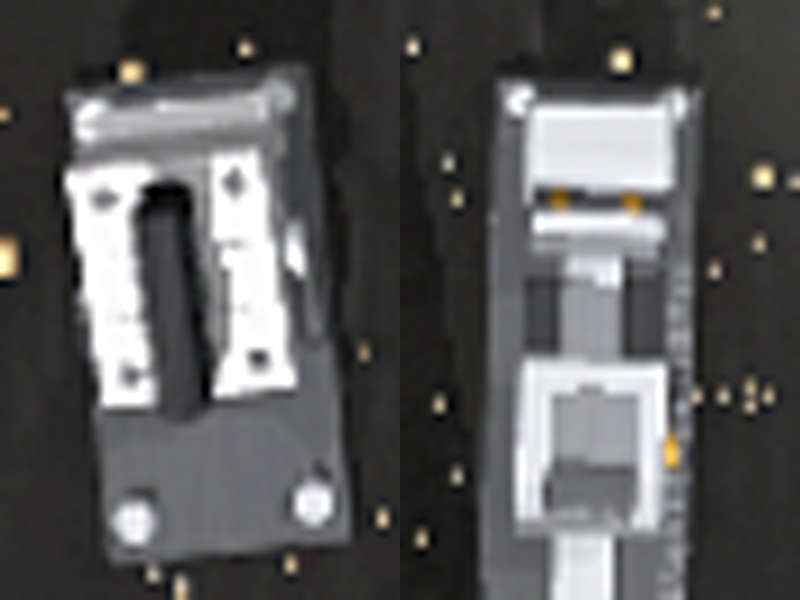

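View pics/crop2.png

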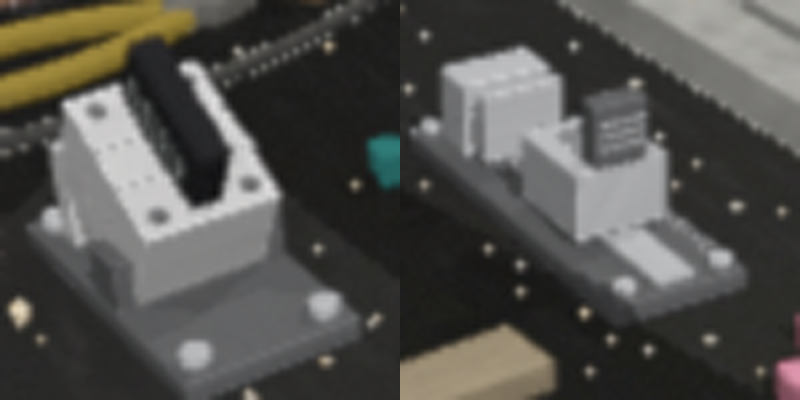

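The crops confirm the black plug seated in the jig. The jig's +x points away from the robot, so the plug leans toward the robot. In the gauge, the anvil is at the far end and the sliding jaw with its dark tab is nearest the robot.

```bash
python3 - <<'E'
from h import *
J=lambda x,y,z: pix('top',230+x/9.22,190+y/9.23,z)
G=lambda x,y,z: pix('top',325+(x-400)/8.89,175+y/8.955,z)
c=[J(65,95,.01),J(308,68,.01),J(350,542,.01),J(110,562,.01)]
m=np.mean(c,0);d=(c[0]+c[1]-c[2]-c[3])/2;print('jig',m,np.linalg.norm(d),np.degrees(np.arctan2(d[1],d[0])),np.linalg.norm(c[0]-c[1]))
for n,x,y in [('blk back L',525,103),('blk back R',675,103),('blk front L',525,190),('blk front R',675,190),('pad front L',532,240),('pad front R',662,240),('jaw front L',520,360),('jaw front R',668,360),('jaw rear L',513,530),('jaw rear R',640,530)]: print(n,G(x,y,.042).round(4))
for n,x,y in [('baseL',498,85),('baseR',700,90)]: print(n,G(x,y,.01).round(4))
# long baseplate right/left edge further down
print(G(482,590,.01).round(4),G(687,590,.01).round(4))
# plug head top corners, z guess: far end top
E
```

```text
jig [0.58627267 0.25391414 0.01      ] 0.1282261691089953 6.786513229987618 0.0662033904674632
blk back L [0.6747 0.0415 0.042 ]
blk back R [6.749e-01 6.000e-04 4.200e-02]
blk front L [0.6506 0.0415 0.042 ]
blk front R [0.6509 0.0007 0.042 ]
pad front L [0.6368 0.0395 0.042 ]
pad front R [0.6371 0.0043 0.042 ]
jaw front L [0.604  0.0427 0.042 ]
jaw front R [0.6043 0.0027 0.042 ]
jaw rear L [0.558  0.0445 0.042 ]
jaw rear R [0.5582 0.0103 0.042 ]
baseL [0.6873 0.0484 0.01  ]
baseR [ 0.6862 -0.0082  0.01  ]
[0.5459 0.0523 0.01  ] [ 0.5462 -0.0041  0.01  ]
```

Call:
arm_command(plan="-3.4 -0.96 0 0 -1;-3.4 -0.96 0 0 -1;-3.4 -0.96 0 0 -1;-3.4 -0.96 0 0 -1;-3.4 -0.96 0 0 -1;-3.4 -0.96 0 0 -1;-3.4 -0.96 0 0 -1;-3.4 -0.96 0 0 -1")

```text
clock: 0.77
tool_pos: [0.4543, 0.3399, 0.2309]
tcp_rot: [[-0.911, 0.413, -0.001], [0.413, 0.911, -0.0], [0.001, -0.001, -1.0]]
force: [-0.4, 0.6, -0.0]
width: 0.0851
```

Call:
arm_command(plan="-3.4 -0.96 0 0 -1;-3.4 -0.96 0 0 -1;-3.4 -0.96 0 0 -1;0 0 0 -6.3 -1;0 0 0 -6.3 -1;0 0 0 -6.3 -1;0 0 0 -6.3 -1;0 0 0 -6 -1")

```text
clock: 1.43
tool_pos: [0.5343, 0.2726, 0.2306]
tcp_rot: [[-0.992, -0.123, -0.001], [-0.123, 0.992, -0.001], [0.001, -0.0, -1.0]]
force: [0.6, 0.6, 0.3]
width: 0.085
```

```bash
python3 - <<'E'
from h import *
cap('wrist','w1.png'); o=arm.get_obs(); print(o['clock'],o['tool_pos'],o['tcp_rot'].round(3),o['qpos'],ld('w1')['e'],ld('w1')['R'])
E
```

```text
1.4833 [0.534267   0.27268651 0.2306968 ] [[-0.992 -0.128 -0.001]
 [-0.128  0.992 -0.   ]
 [ 0.001 -0.    -1.   ]] [ 2.30051065e+01  1.96147753e+01  8.32608771e+01  1.87702277e-04
  7.71971366e+01 -7.43385616e+01] [0.46143295 0.26351018 0.37303014] [[-1.23776707e-01 -9.50320667e-01 -2.85604547e-01]
 [ 9.92309714e-01 -1.18286370e-01 -3.64659713e-02]
 [ 8.71241086e-04 -2.87921804e-01  9.57653526e-01]]
```

View pics/w1.png

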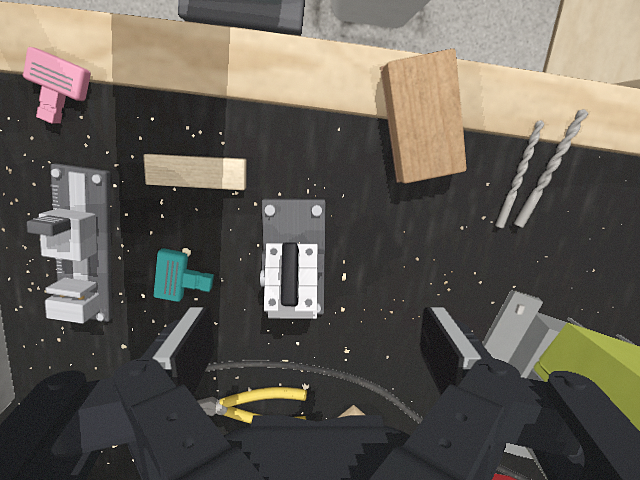

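```bash
python3 - <<'E'
from h import *
im=cv2.imread('pics/w1.png')
a=cv2.resize(im[195:325,250:340],(415,600),interpolation=cv2.INTER_CUBIC)
b=cv2.resize(im[155:330,15:125],(377,600),interpolation=cv2.INTER_CUBIC)
cv2.imwrite('pics/crop3.png',np.hstack([a,b]))
E
```

```text
(no output)
```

View pics/crop3.png

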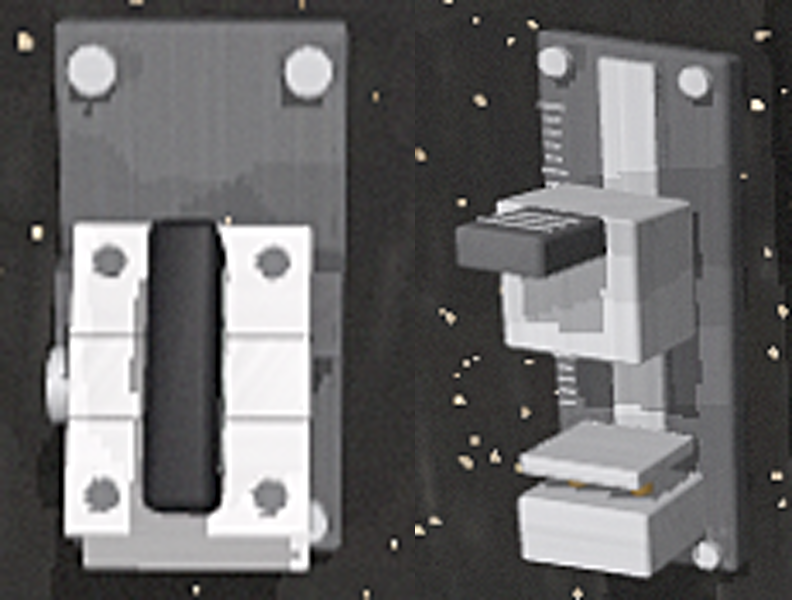

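```bash
cat > fit.py <<'E'
from h import *
from scipy.optimize import least_squares
def Rs(yaw):
    a=np.radians(27);b=np.radians(yaw)
    Rz=np.array([[np.cos(b),-np.sin(b),0],[np.sin(b),np.cos(b),0],[0,0,1]])
    return Rz@np.array([[np.cos(a),0,-np.sin(a)],[0,1,0],[np.sin(a),0,np.cos(a)]])
def Rz(yaw):
    b=np.radians(yaw); return np.array([[np.cos(b),-np.sin(b),0],[np.sin(b),np.cos(b),0],[0,0,1]])
def fit(f,pts,px,Rf,z,x0):
    def r(p): return np.concatenate([proj(f,np.array([p[0],p[1],z])+Rf(p[2])@(np.array(P)/1000))-u for P,u in zip(pts,px)])
    s=least_squares(r,x0,x_scale=[.01,.01,1],loss='soft_l1'); return s.x,r(s.x).reshape(-1,2).round(1)
E
python3 - <<'E'
from fit import *
c=lambda x,y: np.array([250+x/4.615,195+y/4.615])
g=lambda x,y: np.array([15+(x-415)/3.427,155+y/3.428])
P=[(-32,-25,0),(-32,25,0),(32,-25,0),(32,25,0),(28,-7,30),(28,7,30),(-28,-7,30),(-28,7,30)]
U=[c(75,225),c(310,226),c(65,535),c(306,535),c(143,510),c(220,510),c(149,222),c(218,222)]
print(fit('w1',P,U,Rs,.058,[.58,.25,7]))
# jig base
P=[(-65,-33,10),(-65,33,10),(65,33,10)]
print(fit('w1',P,[c(57,22),c(346,22),c(338,550)],Rz,0,[.58,.25,7]))
# gauge fixed parts: base + fixed block
P=[(-92,-29,10),(-92,29,10),(80,29,10),(44,-20,42),(66,-20,42),(30,-18,42),(66,20,42),(30,18,42)]
U=[g(540,32),g(738,60),g(738,568),g(523,487),g(525,515),g(560,422),g(648,525),g(695,435)]
print(fit('w1',P,U,Rz,0,[.607,.022,-1.6]))
E
```

```text
(array([0.58876795, 0.25580371, 6.88593177]), array([[-0.2, -0.2],
       [ 0.8, -0.2],
       [ 0.1,  0.2],
       [ 1.5,  0.4],
       [-0.6,  1. ],
       [-0.8,  1.1],
       [-0.6, -1.3],
       [ 0.4, -1.2]]))
(array([0.58819216, 0.25506148, 6.47667585]), array([[-1.2, -0.5],
       [ 0.7,  0.2],
       [ 0.3,  0.4]]))
(array([ 0.60444071,  0.02744888, -2.19628451]), array([[  1.1,  -5.8],
       [  0.1,  -5. ],
       [  0.8,  -1.9],
       [ -0.6,  -1.6],
       [  0.2,   9.2],
       [-10.3,   5.3],
       [  1.9,  12.1],
       [-14.9,   6.9]]))
```

Call:
arm_command(plan="-2 -1.21 1 0 -1;-2 -1.21 2 0 -1;0 0 3 0 -1;0 0 3 0 -1;0 0 3 0 -1;0 0 2.5 0 -1;0 0 1.5 0 -1;0 0 0.5 0 -1")

```text
clock: 2.15
tool_pos: [0.5745, 0.2527, 0.0626]
tcp_rot: [[-0.993, -0.116, -0.007], [-0.116, 0.993, -0.002], [0.007, -0.002, -1.0]]
force: [-0.3, -0.3, -0.1]
width: 0.0849
```

Call:
arm_command(plan="0 0 0.3 0 0;0 0 0 0 0;0 0 0 0 0.4;0 0 0 0 0.5;0 0 0 0 0.6;0 0 0 0 0.7;0 0 0 0 0.7")

```text
clock: 2.73
tool_pos: [0.5778, 0.2538, 0.0645]
tcp_rot: [[-0.993, -0.118, 0.002], [-0.118, 0.993, 0.0], [-0.002, 0.0, -1.0]]
force: [0.1, -1.2, 4.3]
width: 0.0134
```

Call:
arm_command(plan="0 0 0 0 1;0 0 0 0 1;0 0 0 0 1;0 0 0 0 1")

```text
clock: 3.07
tool_pos: [0.5778, 0.2538, 0.0646]
tcp_rot: [[-0.993, -0.118, 0.002], [-0.118, 0.993, 0.0], [-0.002, 0.0, -1.0]]
force: [-1.0, -1.6, 6.8]
width: 0.0132
```

Call:
arm_command(plan="0.14 0 -0.27 0 1;0.14 0 -0.27 0 1;0.14 0 -0.27 0 1;0.14 0 -0.27 0 1;0.14 0 -0.27 0 1;0.14 0 -0.27 0 1")

```text
clock: 3.57
tool_pos: [0.5695, 0.2528, 0.0799]
tcp_rot: [[-0.993, -0.118, 0.001], [-0.118, 0.993, 0.0], [-0.002, 0.0, -1.0]]
force: [2.8, 0.2, -1.0]
width: 0.0126
```

Call:
arm_command(plan="0.18 0 -0.36 0 1;0.18 0 -0.36 0 1;0.18 0 -0.36 0 1;0.18 0 -0.36 0 1;0.18 0 -0.36 0 1;0.18 0 -0.36 0 1;0.18 0 -0.36 0 1;0.18 0 -0.36 0 1")

```text
clock: 4.23
tool_pos: [0.5537, 0.2509, 0.1086]
tcp_rot: [[-0.993, -0.119, -0.001], [-0.119, 0.993, -0.0], [0.001, -0.0, -1.0]]
force: [-0.1, -0.7, -0.7]
width: 0.0127
```

```bash
python3 - <<'E'
from h import *
c=cap('scene','s2.png')['color'];w=cap('wrist','w2.png')['color']
a=cv2.resize(c[190:330,170:290],(400,467),interpolation=cv2.INTER_CUBIC)
b=cv2.resize(w[190:480,170:450],(400,414),interpolation=cv2.INTER_CUBIC);b=cv2.copyMakeBorder(b,0,53,0,0,0)
cv2.imwrite('pics/v2.png',np.hstack([a,b]))
E
```

```text
(no output)
```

View pics/v2.png

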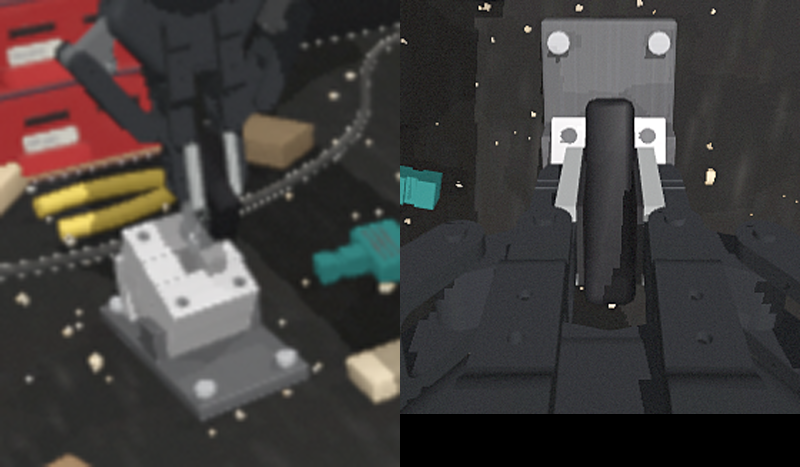

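Call:
arm_command(plan="0.2 0 -1 0 1;0 0 -2 0 1;0 -1 -2 0 1;0.2 -2 0 0 1;0.4 -2.5 0 0 1;0.4 -2.5 0 0 1;0.3 -2.5 0 0 1;0.2 -2.5 0 0 1")

```text
clock: 5.0
tool_pos: [0.5525, 0.1189, 0.1589]
tcp_rot: [[-0.993, -0.119, -0.0], [-0.119, 0.993, -0.0], [0.0, -0.0, -1.0]]
force: [0.3, 0.4, -0.5]
width: 0.0127
```

Call:
arm_command(plan="0 0 0 4.3 1;0 0 0 4.3 1;0 0 0 0 1")

```text
clock: 5.25
tool_pos: [0.553, 0.1192, 0.1589]
tcp_rot: [[-0.999, 0.035, 0.0], [0.035, 0.999, 0.0], [-0.0, 0.0, -1.0]]
force: [-0.7, -0.0, -2.0]
width: 0.0128
```

```bash
python3 - <<'E'
from h import *
w=cap('wrist','w3.png')['color'];cap('scene','s3.png');o=arm.get_obs();print(o['tool_pos'],o['tcp_rot'].round(4),ld('w3')['e'])
from fit import *
P=[(-92,-29,10),(-92,29,10),(80,29,10),(80,-29,10),(44,20,42),(30,18,42)]
for p in P: print(p,proj('w3',np.array([.607,.0224,0])+Rz(-1.6)@np.array(p)/1000))
cv2.imwrite('pics/v3.png',cv2.resize(w,(800,600),interpolation=cv2.INTER_CUBIC))
E
```

```text
[0.55303237 0.11987398 0.15868984] [[-9.996e-01  2.940e-02  3.000e-04]
 [ 2.940e-02  9.996e-01  1.000e-04]
 [-3.000e-04  1.000e-04 -1.000e+00]] [0.47943212 0.12169761 0.30112888]
(-92, -29, 10) [163.77688322 188.62183184]
(-92, 29, 10) [234.36615877 187.91867101]
(80, 29, 10) [247.69126134 368.76452483]
(80, -29, 10) [187.44201902 368.74352245]
(44, 20, 42) [227.31169931 355.73594636]
(30, 18, 42) [223.51227102 341.15547133]
```

View pics/v3.png

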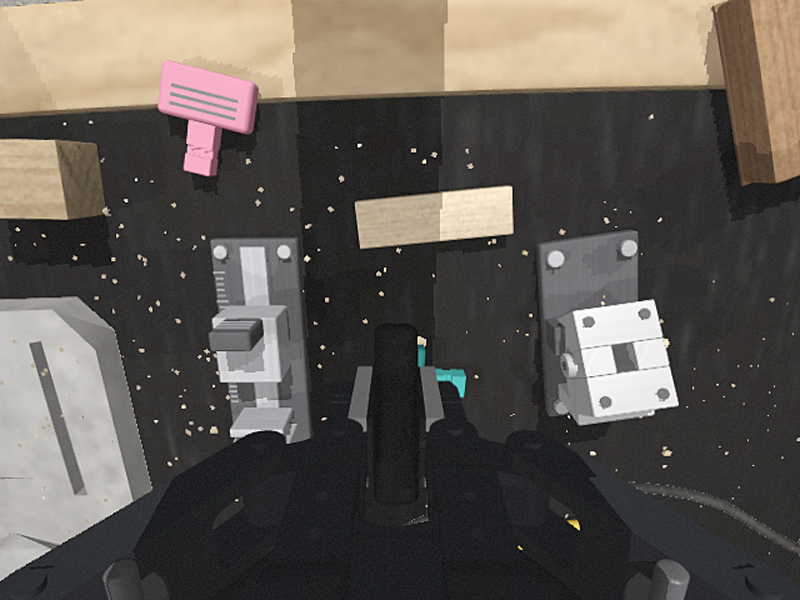

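```bash
cat > ov.py <<'E'
from fit import *
import itertools
def box(x0,x1,y0,y1,z0,z1):
    c=np.array(list(itertools.product((x0,x1),(y0,y1),(z0,z1))),float)
    return [(c[i],c[j]) for i in range(8) for j in range(i+1,8) if (c[i]!=c[j]).sum()==1]
def draw(f,p,q,roi,W,H,jig=None):
    im=cv2.imread('pics/'+f+'.png');x,y,w,h=roi
    im=cv2.resize(im[y:y+h,x:x+w],(W,H),interpolation=cv2.INTER_CUBIC)
    def L(edges,R,t,col):
        for a,b in edges:
            A,B=[(proj(f,t+R@(v/1000))-[x,y]+.5)*[W/w,H/h] for v in (a,b)]
            cv2.line(im,tuple(int(i) for i in A),tuple(int(i) for i in B),col,1,cv2.LINE_AA)
    t=np.array([p[0],p[1],0]);R=Rz(p[2])
    L(box(-92,80,-29,29,0,10),R,t,(0,255,255))
    j=-6+q
    L(box(j-44,j,-20,20,10,42),R,t,(0,255,0));L(box(j-44,j-32,-12,12,42,68),R,t,(255,128,0))
    L(box(30,36,-18,18,12,42),R,t,(0,0,255));L(box(44,66,-20,20,10,42),R,t,(255,0,255))
    return im
E
python3 - <<'E'
from ov import *
g=lambda x,y: np.array([15+(x-415)/3.427,155+y/3.428])
G=lambda x,y: np.array([325+(x-400)/8.89,175+y/8.955])
obs={'w3':[((-92,-29,10),(168,192)),((-92,29,10),(238.4,190.4))],
'w1':[((-92,-29,10),g(540,32)),((-92,29,10),g(738,60)),((80,29,10),g(738,568))],
'top':[((80,29,10),G(498,85)),((80,-29,10),G(700,90)),((66,20,42),G(525,103)),((66,-20,42),G(675,103))]}
for f,o in obs.items():
    print(f,fit(f,[a for a,_ in o],[np.array(b) for _,b in o],Rz,0,[.607,.022,-1.6]))
P=(.607,.0235,-1.7)
ims=[draw('w3',P,2.5,(155,180,110,180),366,600),draw('top',P,2.5,(320,175,45,80),338,600)]
cv2.imwrite('pics/v4.png',np.hstack(ims))
E
```

```text
w3 (array([ 0.60953403,  0.02667502, -0.85825603]), array([[ 0., -0.],
       [-0.,  0.]]))
w1 (array([ 0.60950324,  0.02640935, -2.23010118]), array([[ 0.5, -0.8],
       [-0.7, -0.1],
       [ 0.1,  1.9]]))
top (array([ 0.6077997 ,  0.02172705, -0.88936257]), array([[-0.5, -0.4],
       [ 0.1, -0.4],
       [ 0.3,  0.2],
       [-0. ,  0.6]]))
```

View pics/v4.png

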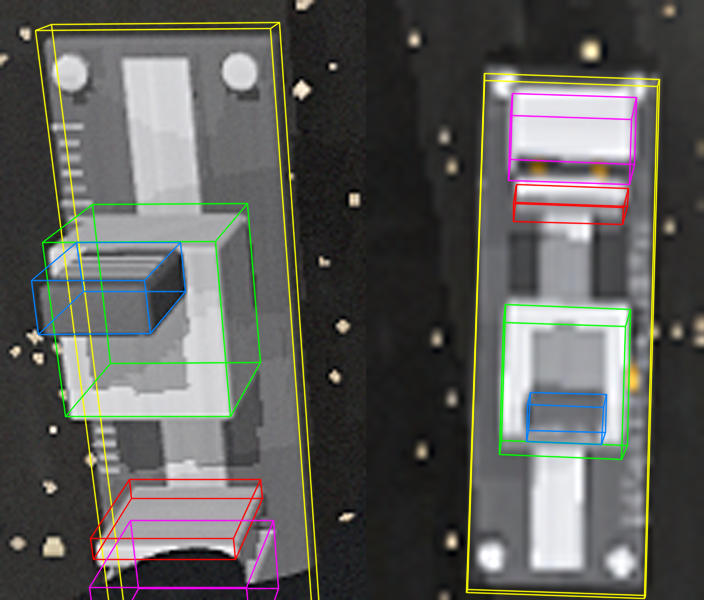

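```bash
python3 - <<'E'
from fit import *
o=np.array([.55303,.11987,.15869]);Y=-1.7
def R(t):
    a=np.radians(t);return Rz(Y)@np.array([[np.cos(a),0,-np.sin(a)],[0,1,0],[np.sin(a),0,np.cos(a)]])
def pr(p,P): return proj('w3',o+Rz(Y)@np.array([p[0],p[3] if len(p)>3 else 0,p[1]])+R(p[2])@(np.array(P)/1000))
P=[(-28,-7,30),(-28,7,30),(28,-7,30),(28,7,30),(-28,0,0)]
for p in [(.0102,-.0066,27),(.0102,-.0066,20),(.0102,-.0066,35)]:
    print(p,[(pr(p,q)*1.25).round(0) for q in P])
U=np.array([(376,325),(416,325),(375,502),(418,502)])/1.25
f=lambda p: np.concatenate([pr(p,q)-u for q,u in zip(P,U)])
s=least_squares(f,[.0102,-.0066,27,0],x_scale=[.01,.01,5,.01]);print(s.x,(f(s.x)*1.25).round(1))
E
```

```text
(0.0102, -0.0066, 27) [array([375., 321.]), array([419., 321.]), array([374., 506.]), array([421., 506.]), array([397., 332.])]
(0.0102, -0.0066, 20) [array([374., 332.]), array([419., 331.]), array([375., 515.]), array([421., 515.]), array([397., 332.])]
(0.0102, -0.0066, 35) [array([376., 311.]), array([418., 311.]), array([374., 493.]), array([422., 493.]), array([397., 334.])]
[ 1.46038092e-02 -1.24665489e-02  2.87856456e+01 -3.19359558e-04] [-1.   0.3  0.6  0.1 -0.7 -0.1  1.  -0.3]
```

Call:
arm_command(plan="-1 -2 0 0 1;-1.5 -2.5 0 0 1;-1.5 -2.5 0 0 1;-1 -2 0 0 1;-0.2 -0.35 2 0 1;0 0 2.5 0 1;0 0 2 0 1;0 0 0 0 1")

```text
clock: 6.02
tool_pos: [0.5987, 0.025, 0.0893]
tcp_rot: [[-1.0, 0.03, -0.008], [0.03, 1.0, 0.0], [0.008, 0.0, -1.0]]
force: [-1.0, 0.2, -1.8]
width: 0.0127
```

```bash
python3 - <<'E'
from ov import *
cap('scene','s4.png');cap('top','t4.png');cap('wrist','w4.png');o=arm.get_obs();print(o['tool_pos'],o['tcp_rot'].round(4))
c=cv2.imread('pics/s4.png');a=cv2.resize(c[190:290,285:385],(400,400),interpolation=cv2.INTER_CUBIC)
P=(.6083,.0250,-1.6)
b=draw('s4',P,2.5,(285,190,100,100),400,400)
w=cv2.resize(cv2.imread('pics/w4.png')[130:480,220:420],(400*200//350+0,400)) 
cv2.imwrite('pics/v5.png',np.vstack([np.hstack([a,b])[:, :800]]))
E
```

```text
[0.60256116 0.02523927 0.09393456] [[-9.996e-01  2.990e-02  6.000e-04]
 [ 2.990e-02  9.996e-01 -0.000e+00]
 [-6.000e-04  0.000e+00 -1.000e+00]]
```

View pics/v5.png

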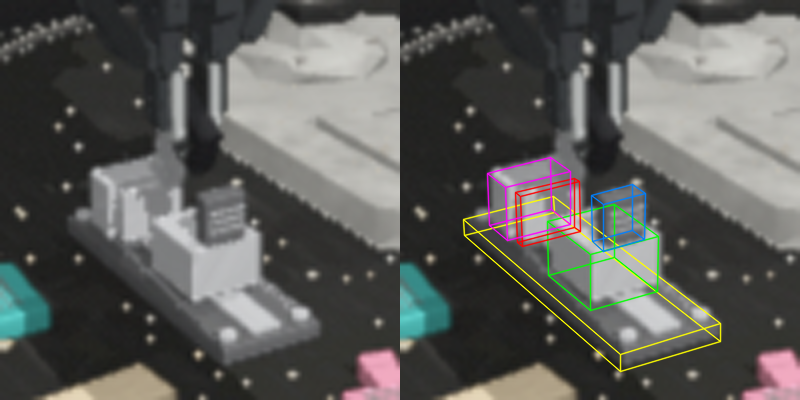

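Call:
arm_command(plan="-0.17 0.1 0 0 1;0 0 0.6 0 1;0 0 0.6 0 1;0 0 0.6 0 1;0 0 0.4 0 1;0 0 0 0 1;0 0 0 0 1")

```text
clock: 6.75
tool_pos: [0.6033, 0.0258, 0.0707]
tcp_rot: [[-1.0, 0.031, -0.001], [0.031, 1.0, 0.0], [0.001, -0.0, -1.0]]
force: [0.5, -0.7, -0.9]
width: 0.013
```

Call:
arm_command(plan="0 0 0.2 0 1;0 0 0.1 0 1;0 0 0 0 1;0 0 0 0 1")

```text
clock: 7.08
tool_pos: [0.6038, 0.0258, 0.0683]
tcp_rot: [[-1.0, 0.031, 0.0], [0.031, 1.0, -0.0], [-0.0, -0.0, -1.0]]
force: [0.0, -0.4, -0.5]
width: 0.0125
```

Call:
arm_command(plan="0 0 0.1 0 1;0 0 0.1 0 1;0 0 0 0 1;0 0 0 0 1")

```text
clock: 7.42
tool_pos: [0.6037, 0.0258, 0.0662]
tcp_rot: [[-1.0, 0.031, -0.0], [0.031, 1.0, 0.0], [0.0, 0.0, -1.0]]
force: [-1.2, 0.2, -0.6]
width: 0.0125
```

Call:
arm_command(plan="0 0 0.1 0 1;0 0 0.1 0 1;0 0 0 0 1;0 0 0 0 1")

```text
clock: 7.75
tool_pos: [0.6037, 0.0258, 0.0642]
tcp_rot: [[-1.0, 0.031, -0.0], [0.031, 1.0, -0.0], [0.0, -0.0, -1.0]]
force: [-0.7, 0.1, -0.5]
width: 0.0128
```

Call:
arm_command(plan="0 0 0.1 0 1;0 0 0 0 1;0 0 0 0 1")

```text
clock: 8.0
tool_pos: [0.6037, 0.0258, 0.0632]
tcp_rot: [[-1.0, 0.031, -0.0], [0.031, 1.0, -0.0], [0.0, -0.0, -1.0]]
force: [0.8, 0.2, -0.2]
width: 0.0125
```

Call:
arm_command(plan="0 0 0.1 0 1;0 0 0.1 0 1;0 0 0 0 1;0 0 0 0 1")

```text
clock: 8.33
tool_pos: [0.6038, 0.0258, 0.0613]
tcp_rot: [[-1.0, 0.031, 0.0], [0.031, 1.0, 0.0], [-0.0, 0.0, -1.0]]
force: [-0.9, -0.0, -0.8]
width: 0.0125
```

Call:
arm_command(plan="0 0 0.1 0 1;0 0 0 0 1;0 0 0 0 1")

```text
clock: 8.58
tool_pos: [0.604, 0.0258, 0.0609]
tcp_rot: [[-1.0, 0.031, 0.001], [0.031, 1.0, 0.0], [-0.001, 0.0, -1.0]]
force: [-1.0, 0.5, 4.8]
width: 0.0126
```

Call:
arm_command(plan="0 0 0.1 0 1;0 0 0.1 0 1;0 0 0 0 1")

```text
clock: 8.83
tool_pos: [0.6041, 0.0258, 0.0604]
tcp_rot: [[-1.0, 0.031, 0.001], [0.031, 1.0, -0.0], [-0.001, -0.0, -1.0]]
force: [-4.0, -0.1, 14.8]
width: 0.0131
```

Call:
arm_command(plan="0 0 -0.1 0 1;0 0 -0.05 0 0.66;0 0 0 0 0.64;0 0 0 0 0.62;0 0 0 0 0.6;0 0 0 0 0.6;0 0 0 0 0.6;0 0 0 0 0.6")

```text
clock: 9.5
tool_pos: [0.6037, 0.0258, 0.0595]
tcp_rot: [[-1.0, 0.031, -0.0], [0.031, 1.0, 0.0], [0.0, -0.0, -1.0]]
force: [0.7, -0.7, 0.6]
width: 0.0169
```

```bash
python3 - <<'E'
from ov import *
cap('scene','s5.png');cap('wrist','w5.png');cap('top','t5.png')
P=(.6095,.0265,-1.6)
a=cv2.resize(cv2.imread('pics/s5.png')[190:290,295:375],(400,500),interpolation=cv2.INTER_CUBIC)
w=cv2.resize(cv2.imread('pics/w5.png')[130:480,180:460],(400,500),interpolation=cv2.INTER_CUBIC)
cv2.imwrite('pics/v6.png',np.hstack([a,w]))
E
```

```text
(no output)
```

View pics/v6.png

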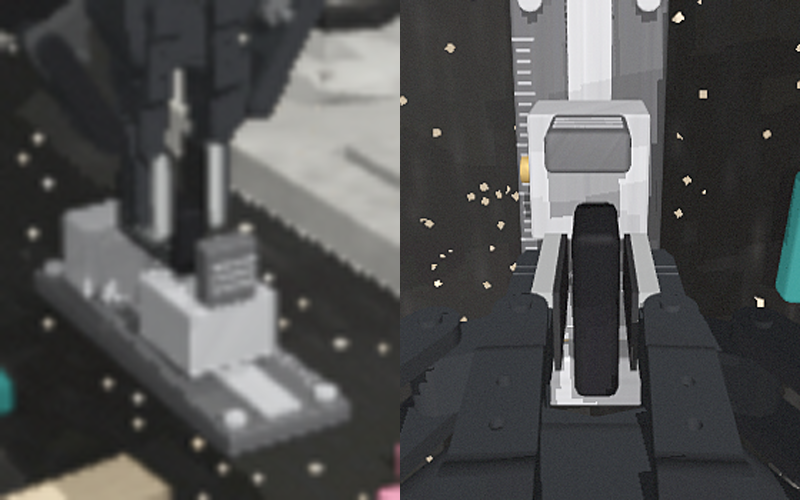

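```bash
python3 - <<'E'
from fit import *
def pr(g,z,t,P):
    a=np.radians(t);R=Rz(-1.7)@np.array([[np.cos(a),0,-np.sin(a)],[0,1,0],[np.sin(a),0,np.cos(a)]])
    return proj('w5',np.array([.6095,.0265,z])+Rz(-1.7)@np.array([g,0,0])/1000+R@(np.array(P)/1000))
P=[(-28,0,30),(28,0,30),(-28,0,0)]
for g,z,t in [(6,.0547,27),(8,.042,0),(11,.042,0)]:
    print(g,t,[((pr(g,z,t,p)-[180,130])*1.429).round(0) for p in P])
E
```

```text
6 27 [array([198., 188.]), array([198., 403.]), array([197., 200.])]
8 0 [array([198., 235.]), array([198., 400.]), array([197., 197.])]
11 0 [array([198., 245.]), array([198., 408.]), array([197., 206.])]
```

```bash
python3 - <<'E'
import cv2,numpy as np
g=cv2.imread('pics/w5.png',0)
for u in (311,318,325): print(u,[(v,int(g[v,u-2:u+3].mean())) for v in range(266,412,3)])
E
```

```text
311 [(266, 172), (269, 160), (272, 49), (275, 20), (278, 35), (281, 35), (284, 37), (287, 34), (290, 38), (293, 39), (296, 55), (299, 48), (302, 40), (305, 39), (308, 38), (311, 40), (314, 39), (317, 40), (320, 38), (323, 40), (326, 38), (329, 40), (332, 40), (335, 38), (338, 37), (341, 40), (344, 40), (347, 43), (350, 43), (353, 43), (356, 45), (359, 43), (362, 46), (365, 45), (368, 47), (371, 48), (374, 45), (377, 46), (380, 46), (383, 46), (386, 46), (389, 46), (392, 44), (395, 45), (398, 45), (401, 45), (404, 47), (407, 95), (410, 168)]
318 [(266, 160), (269, 158), (272, 50), (275, 32), (278, 36), (281, 34), (284, 34), (287, 38), (290, 35), (293, 40), (296, 56), (299, 52), (302, 42), (305, 38), (308, 40), (311, 39), (314, 38), (317, 40), (320, 39), (323, 37), (326, 39), (329, 40), (332, 41), (335, 38), (338, 40), (341, 40), (344, 43), (347, 42), (350, 40), (353, 41), (356, 42), (359, 47), (362, 45), (365, 45), (368, 44), (371, 47), (374, 45), (377, 43), (380, 47), (383, 44), (386, 46), (389, 46), (392, 42), (395, 45), (398, 45), (401, 45), (404, 45), (407, 94), (410, 168)]
325 [(266, 153), (269, 156), (272, 57), (275, 33), (278, 33), (281, 36), (284, 32), (287, 35), (290, 35), (293, 41), (296, 59), (299, 51), (302, 39), (305, 40), (308, 40), (311, 39), (314, 40), (317, 38), (320, 41), (323, 42), (326, 37), (329, 39), (332, 40), (335, 39), (338, 42), (341, 42), (344, 43), (347, 42), (350, 43), (353, 44), (356, 44), (359, 44), (362, 45), (365, 45), (368, 43), (371, 45), (374, 44), (377, 43), (380, 43), (383, 47), (386, 45), (389, 45), (392, 45), (395, 43), (398, 46), (401, 47), (404, 33), (407, 111), (410, 170)]
```

Call:
arm_command(plan="0 0 0 0 0.5;0 0 0 0 0.4;0 0 0 0 0.2;0 0 0 0 0;0 0 0 0 0;0 0 0 0 0")

```text
clock: 10.15
tool_pos: [0.6037, 0.0258, 0.0598]
tcp_rot: [[-1.0, 0.031, -0.0], [0.031, 1.0, -0.0], [0.0, -0.0, -1.0]]
force: [0.1, -0.8, 0.5]
width: 0.043
```

Call:
arm_command(plan="0 0 -1 0 0;0 0 -2 0 0;0 0 -3 0 0;0 0 -3 0 0;2 0 -1 0 0;2.5 0 0 0 0;2.5 0 0 0 0;2 0 0 0 0")

```text
clock: 10.82
tool_pos: [0.5121, 0.0287, 0.1609]
tcp_rot: [[-1.0, 0.031, 0.0], [0.031, 1.0, -0.0], [-0.0, 0.0, -1.0]]
force: [-1.0, 0.2, -0.2]
width: 0.0429
```

Call:
arm_command(plan="0 0 0 0 1;0 0 0 0 1;0 0 0 0 1;0 0 0 0 1;0 0 0 0 1;0 0 0 0 1")

```text
clock: 11.32
tool_pos: [0.5147, 0.0285, 0.1597]
tcp_rot: [[-1.0, 0.031, 0.0], [0.031, 1.0, -0.0], [-0.0, -0.0, -1.0]]
force: [-1.1, -0.7, -0.4]
width: -0.0
```

```bash
python3 - <<'E'
from ov import *
cap('wrist','w6.png');o=arm.get_obs();print(o['tool_pos'],o['width'])
# predicted layout for reference
P=np.array([.6095,.0265,0])
for n,p in [('head nb',(-19,0,42)),('head nt',(-19,0,72)),('head ft',(37,0,72)),('pad edge',(30,15,42)),('jaw edge',(-3.5,15,42)),('tab rear top',(-47.5,0,68)),('jaw rear top',(-47.5,18,42)),('tab rear bottom',(-47.5,0,42)),('blockfront',(44,15,42)),('base',(-92,0,10))]: print(n,proj('w6',P+Rz(-1.7)@np.array(p)/1000).round(1))
im=cv2.imread('pics/w6.png');cv2.imwrite('pics/v7.png',cv2.resize(im[60:460,200:440],(360,600),interpolation=cv2.INTER_CUBIC))
E
```

```text
[0.51449128 0.02853699 0.15964165] -0.00038440182905853437
head nb [317.2 328.6]
head nt [317.3 349.3]
head ft [317.4 410.8]
pad edge [334.7 379. ]
jaw edge [335.2 345.1]
tab rear top [317.3 312.1]
jaw rear top [339.8 296.8]
tab rear bottom [317.2 296.8]
blockfront [334.4 392.4]
base [317.1 232.5]
```

Call:
arm_command(plan="0 0 2.5 0 1;0 0 2.5 0 1;0 0 2.5 0 1;0 0 2 0 1;0 0 1.1 0 1;0 0 0.5 0 1;-0.5 0 0 0 1;0 0 0 0 1")

```text
clock: 12.03
tool_pos: [0.5207, 0.0284, 0.0491]
tcp_rot: [[-1.0, 0.031, 0.002], [0.031, 1.0, -0.0], [-0.002, 0.0, -1.0]]
force: [0.8, -0.8, -0.6]
width: -0.0001
```

Call:
arm_command(plan="-0.5 0 0 0 1;-0.5 0 0 0 1;-0.5 0 0 0 1;-0.3 0 0 0 1;0 0 0 0 1;0 0 0 0 1")

```text
clock: 12.53
tool_pos: [0.5371, 0.0279, 0.049]
tcp_rot: [[-1.0, 0.031, 0.0], [0.031, 1.0, 0.0], [-0.0, 0.0, -1.0]]
force: [-0.3, 0.8, 0.1]
width: -0.0002
```

```bash
python3 - <<'E'
from ov import *
cap('wrist','w7.png');o=arm.get_obs();print(o['tool_pos'],o['force'])
g=cv2.imread('pics/w7.png',0)
P=np.array([.6095,.0265,0])
for n,p in [('head nb',(-19,0,42)),('head nt',(-19,0,72)),('head ft',(37,0,72)),('tab rear top',(-47.5,0,68)),('jaw rear top R',(-47.5,20,42)),('jaw front R',(-3.5,20,42)),('jawrear base',(-47.5,15,10))]: print(n,proj('w7',P+Rz(-1.7)@np.array(p)/1000).round(1))
for u in (317,345): print(u,[(v,int(g[v,u-2:u+3].mean())) for v in range(160,480,5)])
E
```

```text
[0.53667398 0.02786419 0.04890129] [0.14251158 0.35439607 0.83737641]
head nb [317.9 400.6]
head nt [318.2 449.5]
head ft [318.1 539.3]
tab rear top [318.2 387.9]
jaw rear top R [359.4 351.8]
jaw front R [356.3 424.9]
jawrear base [344.  319.6]
317 [(160, 55), (165, 55), (170, 55), (175, 55), (180, 54), (185, 52), (190, 53), (195, 43), (200, 166), (205, 56), (210, 57), (215, 54), (220, 54), (225, 52), (230, 55), (235, 51), (240, 75), (245, 125), (250, 122), (255, 213), (260, 215), (265, 209), (270, 203), (275, 203), (280, 202), (285, 203), (290, 203), (295, 41), (300, 46), (305, 46), (310, 46), (315, 47), (320, 46), (325, 47), (330, 46), (335, 60), (340, 60), (345, 62), (350, 60), (355, 61), (360, 61), (365, 60), (370, 60), (375, 59), (380, 58), (385, 58), (390, 82), (395, 107), (400, 107), (405, 108), (410, 16), (415, 24), (420, 13), (425, 54), (430, 51), (435, 52), (440, 51), (445, 54), (450, 54), (455, 54), (460, 52), (465, 51), (470, 53), (475, 50)]
345 [(160, 54), (165, 56), (170, 54), (175, 53), (180, 55), (185, 54), (190, 54), (195, 54), (200, 55), (205, 52), (210, 52), (215, 55), (220, 53), (225, 53), (230, 54), (235, 52), (240, 80), (245, 124), (250, 121), (255, 148), (260, 180), (265, 140), (270, 113), (275, 119), (280, 118), (285, 118), (290, 119), (295, 120), (300, 119), (305, 86), (310, 52), (315, 49), (320, 39), (325, 54), (330, 55), (335, 49), (340, 54), (345, 58), (350, 54), (355, 55), (360, 55), (365, 53), (370, 53), (375, 48), (380, 53), (385, 55), (390, 53), (395, 54), (400, 54), (405, 55), (410, 54), (415, 55), (420, 56), (425, 52), (430, 48), (435, 40), (440, 39), (445, 32), (450, 33), (455, 39), (460, 44), (465, 48), (470, 53), (475, 54)]
```

Call:
arm_command(plan="-0.3 0 0 0 1;-0.3 0 0 0 1;0 0 0 0 1;0 0 0 0 1")

```text
clock: 12.92
tool_pos: [0.5431, 0.0276, 0.0488]
tcp_rot: [[-1.0, 0.031, 0.0], [0.031, 1.0, -0.0], [-0.0, 0.0, -1.0]]
force: [-0.4, -0.6, -0.1]
width: -0.0003
```

Call:
arm_command(plan="-0.2 0 0 0 1;0 0 0 0 1;0 0 0 0 1")

```text
clock: 13.17
tool_pos: [0.5449, 0.0276, 0.0488]
tcp_rot: [[-1.0, 0.031, 0.0], [0.031, 1.0, -0.0], [-0.0, -0.0, -1.0]]
force: [1.1, 1.0, -0.3]
width: 0.0004
```

Call:
arm_command(plan="-0.2 0 0 0 1;0 0 0 0 1;0 0 0 0 1")

```text
clock: 13.42
tool_pos: [0.547, 0.0276, 0.0488]
tcp_rot: [[-1.0, 0.031, 0.0], [0.031, 1.0, -0.0], [-0.0, 0.0, -1.0]]
force: [0.1, 0.1, -0.3]
width: 0.0001
```

Call:
arm_command(plan="-0.2 0 0 0 1;0 0 0 0 1;0 0 0 0 1")

```text
clock: 13.67
tool_pos: [0.549, 0.0275, 0.0488]
tcp_rot: [[-1.0, 0.031, 0.0], [0.031, 1.0, -0.0], [-0.0, -0.0, -1.0]]
force: [0.2, -0.6, -0.8]
width: -0.0
```

Call:
arm_command(plan="-0.2 0 0 0 1;0 0 0 0 1;0 0 0 0 1")

```text
clock: 13.92
tool_pos: [0.5505, 0.0275, 0.0487]
tcp_rot: [[-1.0, 0.031, -0.001], [0.031, 1.0, 0.0], [0.001, 0.0, -1.0]]
force: [-0.3, -0.2, 0.8]
width: -0.0001
```

Call:
arm_command(plan="-0.1 0 0 0 1;0 0 0 0 1;0 0 0 0 1")

```text
clock: 14.17
tool_pos: [0.5505, 0.0275, 0.0486]
tcp_rot: [[-1.0, 0.031, -0.002], [0.031, 1.0, 0.0], [0.002, -0.0, -1.0]]
force: [-4.8, 0.9, 3.6]
width: 0.0001
```

Call:
arm_command(plan="-0.1 0 0 0 1;0 0 0 0 1;0 0 0 0 1")

```text
clock: 14.42
tool_pos: [0.552, 0.0274, 0.0486]
tcp_rot: [[-1.0, 0.031, -0.001], [0.031, 1.0, 0.0], [0.001, 0.0, -1.0]]
force: [-5.1, 1.2, 2.6]
width: -0.0002
```

Call:
arm_command(plan="-0.2 0 0 0 1;0 0 0 0 1;0 0 0 0 1")

```text
clock: 14.67
tool_pos: [0.5546, 0.0273, 0.0486]
tcp_rot: [[-1.0, 0.031, -0.0], [0.031, 1.0, 0.0], [0.0, 0.0, -1.0]]
force: [-4.2, -1.1, 2.0]
width: 0.0001
```

Call:
arm_command(plan="-0.2 0 0 0 1;0 0 0 0 1;0 0 0 0 1")

```text
clock: 14.92
tool_pos: [0.5568, 0.0273, 0.0487]
tcp_rot: [[-1.0, 0.031, -0.0], [0.031, 1.0, 0.0], [0.0, 0.0, -1.0]]
force: [-5.0, 0.2, 0.7]
width: 0.0001
```

Call:
arm_command(plan="-0.2 0 0 0 1;-0.2 0 0 0 1;-0.2 0 0 0 1;-0.2 0 0 0 1;-0.2 0 0 0 1;0 0 0 0 1;0 0 0 0 1")

```text
clock: 15.5
tool_pos: [0.5674, 0.0269, 0.0487]
tcp_rot: [[-1.0, 0.031, 0.001], [0.031, 1.0, 0.0], [-0.001, 0.0, -1.0]]
force: [-2.5, 0.1, -1.7]
width: 0.0001
```

```bash
cat > f.py <<'E'
from h import *
F=[]
for i in range(6):
    arm.capture('top'); o=arm.get_obs(); F.append([*o['force'],*o['tool_pos']*1000])
print(o['clock'],np.mean(F,0).round(2),np.std(F,0).round(2)[:1])
E
python3 f.py
```

```text
15.8 [-2.550e+00  1.600e-01 -1.400e+00  5.674e+02  2.689e+01  4.880e+01] [0.24]
```

Call:
arm_command(plan="-0.15 0 0 0 1;0 0 0 0 1;0 0 0 0 1")

```text
clock: 16.05
tool_pos: [0.568, 0.0268, 0.0489]
tcp_rot: [[-1.0, 0.031, -0.0], [0.031, 1.0, -0.0], [0.0, -0.0, -1.0]]
force: [-4.3, 0.6, 0.6]
width: 0.0001
```

```bash
python3 f.py
```

```text
16.35 [-4.6500e+00  1.0000e-02  1.6000e+00  5.6801e+02  2.6850e+01  4.8930e+01] [0.4]
```

Call:
arm_command(plan="-0.15 0 0 0 1;0 0 0 0 1;0 0 0 0 1")

```text
clock: 16.6
tool_pos: [0.5695, 0.0268, 0.0489]
tcp_rot: [[-1.0, 0.031, -0.0], [0.031, 1.0, -0.0], [0.0, -0.0, -1.0]]
force: [-5.6, 0.5, 2.9]
width: 0.0001
```

```bash
python3 f.py
```

```text
16.9 [-4.950e+00 -5.000e-02  2.160e+00  5.695e+02  2.681e+01  4.891e+01] [0.47]
```

Call:
arm_command(plan="-0.1 0 0 0 1;0 0 0 0 1;0 0 0 0 1")

```text
clock: 17.15
tool_pos: [0.5702, 0.0268, 0.0489]
tcp_rot: [[-1.0, 0.031, -0.001], [0.031, 1.0, -0.0], [0.001, -0.0, -1.0]]
force: [-5.8, 0.0, 3.3]
width: -0.0002
```

```bash
python3 f.py
```

```text
17.45 [-5.5600e+00 -1.2000e-01  3.2800e+00  5.7017e+02  2.6790e+01  4.8910e+01] [0.65]
```

Call:
arm_command(plan="-0.1 0 0 0 1;0 0 0 0 1;0 0 0 0 1")

```text
clock: 17.7
tool_pos: [0.5709, 0.0268, 0.0489]
tcp_rot: [[-1.0, 0.031, -0.002], [0.031, 1.0, -0.0], [0.002, -0.0, -1.0]]
force: [-5.9, 1.1, 3.5]
width: 0.0001
```

```bash
python3 f.py
```

```text
18.0 [-6.330e+00 -2.000e-02  3.530e+00  5.709e+02  2.677e+01  4.891e+01] [0.46]
```

Call:
arm_command(plan="-0.1 0 0 0 1;0 0 0 0 1;0 0 0 0 1;0 0 0 0 1")

```text
clock: 18.33
tool_pos: [0.5716, 0.0267, 0.0489]
tcp_rot: [[-1.0, 0.031, -0.002], [0.031, 1.0, 0.0], [0.002, -0.0, -1.0]]
force: [-5.7, 0.1, 3.8]
width: 0.0
```

```bash
python3 f.py
```

```text
18.6333 [-6.8100e+00 -5.0000e-02  4.2400e+00  5.7163e+02  2.6750e+01  4.8900e+01] [0.2]
```

Call:
arm_command(plan="0.5 0 0 0 1;1.5 0 0 0 1;2 0 -1 0 1;1 1 -3 0 1;1 2.5 -3 0 1;1 3 -3 0 1;0 2.5 0 0 1;0 0 0 0 1")

```text
clock: 19.3
tool_pos: [0.5099, 0.1218, 0.1508]
tcp_rot: [[-1.0, 0.029, 0.011], [0.029, 1.0, 0.004], [-0.011, 0.004, -1.0]]
force: [0.7, -0.2, -0.2]
width: -0.0001
```

```bash
python3 - <<'E'
from ov import *
cap('wrist','w8.png');cap('top','t8.png');o=arm.get_obs();print(o['clock'],o['tool_pos'])
P=(.6095,.0265,-1.7)
import ov
def both(f,P,roi,W,H):
    a=draw(f,P,22.6,roi,W,H); x,y,w,h=roi
    b=cv2.resize(cv2.imread('pics/'+f+'.png')[y:y+h,x:x+w],(W,H),interpolation=cv2.INTER_CUBIC)
    return np.hstack([b,a])
q=np.array([proj('w8',np.array([P[0],P[1],0])+Rz(P[2])@np.array(p)/1000) for p in [(-92,-29,10),(-92,29,10),(80,-29,10),(80,29,10),(66,-20,42),(-20,-7,72)]])
print(q.round(0))
x,y=np.floor(q.min(0)-8).astype(int);X,Y=np.ceil(q.max(0)+8).astype(int);Y=min(Y,480);x=max(x,0)
s=min(400/(X-x),600/(Y-y))
cv2.imwrite('pics/v8.png',both('w8',P,(x,y,X-x,Y-y),int((X-x)*s),int((Y-y)*s)));print(x,y,s)
E
```

```text
19.4 [0.50787143 0.11849064 0.14844137]
[[169. 242.]
 [239. 242.]
 [191. 410.]
 [251. 411.]
 [188. 424.]
 [179. 362.]]
161 234 3.0150753768844223
```

View pics/v8.png

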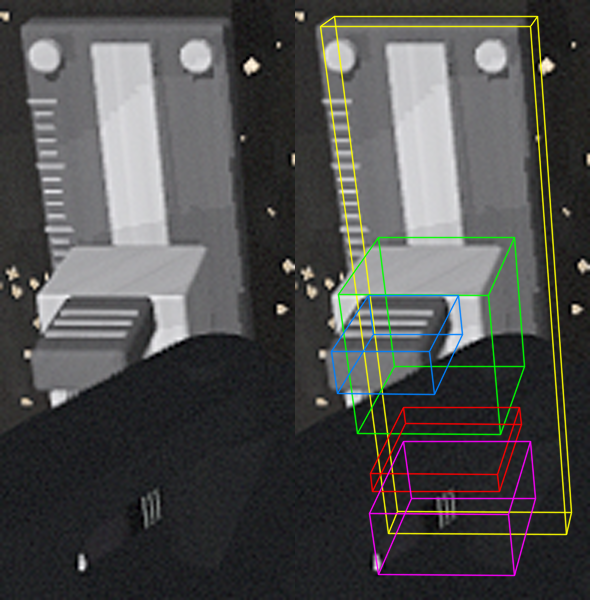

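Twelve pictures have been viewed, so the last checks are numeric. I'm comparing the top image against the model with the plug hanging at gauge x of about 24.6.

```bash
python3 - <<'E'
from ov import *
P=np.array([.6075,.0235,0]);R=Rz(-1.7)
cap('top','t9.png')
g=cv2.imread('pics/t9.png',0)
pr=lambda p: proj('t9',P+R@np.array(p)/1000).round(1)
c=24.6
for n,p in [('head near top',(c-28,0,72)),('head far top',(c+28,0,72)),('head near bot',(c-28,0,42)),('L',(c,7,72)),('R',(c,-7,72)),('block back',(66,0,42)),('tab front',(-6+22.6-32,0,68)),('jaw rear',(-6+22.6-44,15,42)),('jaw front',(16.6,15,42)),('pad front',(32.6,15,42)),('pad back',(38.6,15,42)),('blk front',(44,15,42)),('blk back',(66,15,42))]: print(n,pr(p))
u0=int(pr((c,0,72))[0])
print('axis',[(v,int(g[v,u0])) for v in range(182,240)])
u1=int(round(pr((20,14,42))[0]))
print('side',u1,[(v,int(g[v,u1])) for v in range(182,240)])
for v in (192,198,204,210): print(v,[(u,int(g[v,u])) for u in range(332,362)])
E
```

```text
head near top [346.9 213. ]
head far top [347.6 189.7]
head near bot [346.5 215.2]
L [344.3 201.2]
R [350.3 201.4]
block back [347.3 187. ]
tab front [346.7 218.3]
jaw rear [339.9 224.9]
jaw front [340.5 206.8]
pad front [340.7 200.3]
pad back [340.8 197.9]
blk front [340.8 195.7]
blk back [341.1 186.8]
axis [(182, 34), (183, 39), (184, 53), (185, 66), (186, 86), (187, 169), (188, 152), (189, 46), (190, 34), (191, 36), (192, 37), (193, 37), (194, 36), (195, 36), (196, 38), (197, 38), (198, 38), (199, 38), (200, 37), (201, 36), (202, 38), (203, 38), (204, 36), (205, 36), (206, 37), (207, 37), (208, 37), (209, 34), (210, 35), (211, 34), (212, 19), (213, 45), (214, 113), (215, 164), (216, 163), (217, 149), (218, 96), (219, 107), (220, 110), (221, 110), (222, 120), (223, 141), (224, 163), (225, 167), (226, 194), (227, 215), (228, 221), (229, 232), (230, 231), (231, 232), (232, 232), (233, 233), (234, 233), (235, 233), (236, 233), (237, 234), (238, 233), (239, 234)]
side 341 [(182, 34), (183, 39), (184, 60), (185, 66), (186, 143), (187, 249), (188, 231), (189, 230), (190, 230), (191, 229)
[... 1232 characters left out ...]
 40), (361, 43)]
204 [(332, 74), (333, 23), (334, 28), (335, 78), (336, 97), (337, 95), (338, 94), (339, 54), (340, 58), (341, 60), (342, 58), (343, 44), (344, 30), (345, 39), (346, 38), (347, 36), (348, 41), (349, 85), (350, 62), (351, 63), (352, 62), (353, 62), (354, 59), (355, 78), (356, 107), (357, 106), (358, 41), (359, 47), (360, 101), (361, 40)]
210 [(332, 89), (333, 79), (334, 31), (335, 63), (336, 97), (337, 93), (338, 110), (339, 213), (340, 215), (341, 223), (342, 209), (343, 22), (344, 34), (345, 40), (346, 40), (347, 35), (348, 39), (349, 115), (350, 141), (351, 142), (352, 207), (353, 222), (354, 239), (355, 62), (356, 76), (357, 99), (358, 34), (359, 37), (360, 40), (361, 40)]
```

```bash
python3 -c "
from workcell import arm
o=arm.get_obs();print(o['clock'],o['tool_pos'],o['force']);print(arm.job_done())"
```

```text
19.45 [0.50711314 0.11762789 0.14770413] [-0.13747347 -0.24879428 -0.52749203]
the job is handed in; nothing more can be done
None
```

I pulled the black plug along its 27° axis and lowered it, still leaning, into the open gauge until its shoulder touched the sliding jaw. I then eased the grip so it settled upright and opened the fingers. After that I pushed the thumb tab with the shut fingers, backed the arm clear and handed the job in at 19.5 s.

**What the last checks showed:**
- **Jaw and pad:** in the top image, the jaw and fixed-block edges fit a jaw travel of about 22.6 mm. That puts the pad about 2.6 mm back, near mid-travel. The final push force of 6.8 N, about 2.2 N above the force before the clamp, agrees.
- **Plug:** the head's edges lie within about 1 pixel (2.5 mm) of a plug hanging clamped at about 24.6 mm on the gauge's axis, and it is lined up within about 2°.
- **Upright:** an earlier wrist image confirmed it was upright, before the clamp. In the final check this was only implied by the edges.
- **Robot:** at hand-in it was clear of everything, with only noise on the force reading.

**Where checks disagreed:**
- **Camera offset:** the wrist and top cameras differed by 2 to 3 mm on the gauge's position, so I relied on relative measurements.
- **Last wrist picture:** the gripper hid part of it, and it was taken while the arm was still settling. It only bounds the jaw travel to about 22 to 24 mm.
- **Pad gap in the top image:** read directly, it would put the pad 3.3 to 4 mm back, still inside the 1 to 5.2 mm window.

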